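# Shut and latch the storage crock

### The job

Close up the white storage crock: push its wooden lid down shut, then flip both red latch levers at its front over the lid so that they snap home. Do not lift the crock, push it out of its place or take anything out, and leave the things standing round it alone.

Things in the scene. Friction and masses are not known exactly. Their poses are not given: they have to be found in the camera images.
- crock: white stoneware box, loose, about 1.5 kg, outside 150 (x) x 220 (y) x 90 mm high, walls and floor 8 mm. Origin: centre of underside; z up, x from the front (latches, robot side) to the rear (hinge), y to the left. Slides if pushed sideways by about 10 N. Lemon and garlic lie inside below the rim. Steel latch ears on the front at y = +70 and -70 mm reach 113 mm high.
- lid (a joint): opening angle of the wooden lid (rad): 0 = shut flat on the rim, starts 0.6 to 1.0. Hinge axis parallel to crock y through crock-frame (78, 0, 90) mm, at the rear rim. Lid 153 mm from axis to front edge, 226 wide, 12 thick; underside in the plane of the axis, top 102 mm up when shut. A stiff hinge holds it at any angle; push up to 3 N near the front edge, all the way down.
- lid_edge (a point): middle of the lid's front edge, on its top face (moves with the lid); when shut at crock-frame (-75, 0, 102) mm.
- latch_left (a joint): left latch lever's angle (rad): 0 = open, leaning out to crock -x, 20 degrees off vertical (the start); 0.35 upright; 1.57 = home, folded over the lid. An over-centre spring drives it to the nearer end; balance point 0.79 (25 degrees past upright). About 0.15 N m starts it (3 N pushed horizontally at the tip); past centre it snaps home by itself.
- latch_left_tip (a point): free end of the red left latch lever, on its centreline. Lever 55 mm long from pivot to here, 24 wide (along crock y), 9 thick. Pivot axis parallel to crock y through crock-frame (-90, +70, 108) mm. Open (leaning out) this point is at crock-frame (-109, +70, 160) mm; home at (-38, +70, 127) mm, over the lid.
- latch_right (a joint): right latch lever's angle (rad): 0 = open, leaning out to crock -x, 20 degrees off vertical (the start); 0.35 upright; 1.57 = home, folded over the lid. An over-centre spring drives it to the nearer end; balance point 0.79 (25 degrees past upright). About 0.15 N m starts it (3 N pushed horizontally at the tip); past centre it snaps home by itself.
- latch_right_tip (a point): free end of the red right latch lever, on its centreline. Lever 55 mm long from pivot to here, 24 wide (along crock y), 9 thick. Pivot axis parallel to crock y through crock-frame (-90, -70, 108) mm. Open (leaning out) this point is at crock-frame (-109, -70, 160) mm; home at (-38, -70, 127) mm, over the lid.
- lemon: yellow lemon, 78x55x56 mm, loose inside the crock. Origin: its underside as first laid; it may roll a little.
- garlic: garlic bulb, 60x57x58 mm, loose inside the crock. Origin: its underside as first laid.
- mug: small white cup, 60x83x49 mm, loose on the worktop to the left of the crock; leave alone. Origin: its underside.
- tin: food tin, diameter 57, 72 mm high, loose to the right of the crock; leave alone. Origin: centre of its underside.
- salt: glass salt shaker with a grey top, diameter 44, 90 mm high, loose to the right of the crock's front; leave alone. Origin: centre of its underside.

How it is judged:
By the outcome, as a careful person would: the job done as asked, in the order asked, and still so for the second after the job is handed in, with the robot touching nothing.
It also fails if it takes over 48 s, if anything falls off the work surface, if the arm or the gripper's body presses on something with over 40 N, if the wrist force passes 120 N, or if a joint passes its speed limit or range.

### The arm

A 7-joint arm with a two-finger parallel gripper is mounted at the origin on a cart in front of the work surface, level with it; the furniture and walls round the work are solid. World frame = base frame: x ahead of the robot, y to its left, z up, the work surface at z = 0. Lengths are in m, angles in rad, forces in N, time in s.
With the tool pointing down it reaches from about 0.425 to 0.925 m from the base axis. Payload 6.8 kg.
Tool frame: the origin (TCP) lies midway between the tips of the shut fingers; the grasp point (between the pads) lies r.grip_point_offset behind it (r.grip_point_offset is the distance from the TCP to the grasp point, in m); z points along the fingers, y is the line along which they close (so a half turn about z gives the same grasp; the last joint's range is limited). The gripper opens to 88 mm and grips with 3 to 60 N. Pads are 20 mm wide; open, the fingers measure 115 mm over their backs; the gripper's body (75 mm by 178 mm) begins 61 mm behind the grasp point.
Start: joints at [-1.335, 0.477, 0.022, 1.555, -0.011, 1.109, -0.083], TCP at [0.228, 0.636, 0.223] pointing down, gripper open.
Joint ranges: [-2.96, 2.96], [-0.34, 2.1], [-1.41, 1.46], [0.24, 2.44], [-1.37, 4.51], [0.17, 1.92], [-2.96, 2.96]. Speed limits (rad/s): [2.39, 2.39, 3.14, 3.14, 3.14, 3.14, 3.14].

### API

Orientations are given as a 3x3 rotation matrix whose columns are the frame's x, y, z axes.
In Python, from plant import r gives the robot as it stands.
- The arm moves only by the tool shift_gripper, called after ">>>" by a JSON object that holds its "method" and its "body", one argument or row to a line. Schema: {"type":"object","properties":{"ticks":{"type":"array","items":{"type":"number"},"minItems":4,"maxItems":20},"jaw":{"type":"number"},"clamp_n":{"type":"number"},"only":{"type":"string"},"quiet":{"type":"boolean"},"lines":{"type":"string"}},"required":["ticks"],"additionalProperties":false}. ticks is one flat list of numbers that holds 1 to 5 rows one after another, with no inner brackets; each row has 4 numbers: dx, dy, dz in m, then a turn about the tool's z in rad; each row shifts and turns the commanded pose from where the row before left it, along the tool's axes as they then stand; what a row does not reach is not made up. A row lasts 1/12 s, in which the tool goes at most 0.0417 m and 0.125 rad, less where a joint would pass 70% of its speed; a pose out of reach is approached as far as the arm can. jaw is the finger opening in m, set as the call begins (left out keeps the last). The fingers move at their own pace and stop on an object; clamp_n is the grip in N (left out, the last holds). Time passes only in rows, so rows that do not move let the fingers close. The tool returns the time, the measured TCP pose, the force, the opening and the grip force at its end. only (a regular expression) keeps the lines of the reply that match it, lines (a string "A,B") keeps lines A to B, and quiet returns only ok. Input that does not fit is refused with a message, and nothing moves.
- r.state(): the state, without advancing time (a new reading comes with each control period).
- r.get_image(name): name is "side" or "top"; returns a dict with "img" (384x512x3 uint8, blue, green, red), "range_z" (384x512 float32, m along the optical axis (not along the pixel's ray), 0 where there is no reading), "camera_matrix" (3x3 intrinsics, pixels), "R" (3x3) and "t" (3): a world point X has camera coordinates R X + t. Camera axes: x right, y down, z forward; pixel columns grow to the right and rows downward; lengths in m; the calibration is good to about 2 mm. A picture is of the moment at which its call begins.
- r.job_done(): hands the job in; it is judged then, once.
The state is a dict: "t": time; "joint_pos": joint angles; "dq": joint speeds; "joint_torque": joint torques, N m; "tcp_pos": TCP position; "tool_rot": TCP orientation; "contact_force": force on the tool from outside, world axes, zero at the start; "wrist_torque": the same for the moment, N m; "finger_gap": finger opening in m; "grasp_force": force on a finger pad.
Only numpy, scipy, OpenCV 4.12 (cv2) and the standard library are available. Lean on these libraries where they do the work, as an engineer would, in place of code of your own. Each camera call takes 0.05 s, during which the arm holds its last target. There are 200 camera calls.

## Working session

There is one attempt and no reset: what is moved stays moved. The work goes in short steps, Python scripts to look and compute and a tool call to move; the robot and the scene stay as the last step left them, time stands still between calls to the robot, and variables do not carry over. Pictures are saved under pics/ and viewed, at most 10 in all, crops included, and the job is handed in when it is done.

```bash
ls; mkdir -p pics; cat > h.py <<'E'
import numpy as np, cv2
from plant import r
def pts(d):
    z=d["range_z"]; K=d["camera_matrix"]; v,u=np.mgrid[:z.shape[0],:z.shape[1]]
    c=np.stack([(u-K[0,2])/K[0,0]*z,(v-K[1,2])/K[1,1]*z,z],-1)
    return (c-d["t"])@d["R"]
E
python3 - <<'E'
from h import *
s=r.state(); print(s["t"],s["tcp_pos"],s["tool_rot"].round(3) if hasattr(s["tool_rot"],'round') else s["tool_rot"],s["finger_gap"],r.grip_point_offset)
a=[]
for n in("side","top"):
    d=r.get_image(n); np.save(f"{n}0.npy",d,allow_pickle=True); a.append(d["img"]); cv2.imwrite(f"pics/{n}0.png",d["img"])
    print(n,-np.array(d["R"]).T@d["t"])
    P=pts(d); hsv=cv2.cvtColor(d["img"],cv2.COLOR_BGR2HSV)
    m=(((hsv[...,0]<8)|(hsv[...,0]>172))&(hsv[...,1]>140)&(hsv[...,2]>70)).astype(np.uint8)
    k,l,st,ce=cv2.connectedComponentsWithStats(m)
    for i in range(1,k):
        if st[i,4]>25:
            q=P[(l==i)&(d["range_z"]>0)]; print(st[i],ce[i].round(1),q.min(0).round(3),np.median(q,0).round(3),q.max(0).round(3))
E
```

```text
pics
plant.py
0.0 [0.22734449 0.63492527 0.22170276] [[-0.941  0.337 -0.   ]
 [ 0.337  0.941 -0.002]
 [-0.    -0.002 -1.   ]] 0.08770549218864333 0.0187
side [ 0.21515011 -0.69861709  0.587334  ]
[  3  38  27  18 240] [16.  45.8] [0.19  0.583 0.347] [0.217 0.596 0.373] [0.255 0.624 0.392]
[  5  65  28  34 276] [21.  76.6] [0.175 0.54  0.226] [0.208 0.566 0.305] [0.229 0.59  0.331]
[334 193  55  41 709] [361.9 214.8] [ 0.769 -0.315  0.049] [ 0.785 -0.254  0.103] [ 0.846 -0.104  0.109]
[207 200  12  15  78] [212.7 206.9] [ 0.472 -0.126 -0.001] [ 0.477 -0.121  0.151] [0.575 0.121 0.161]
[247 235  13  15  87] [253.2 242.1] [ 0.485 -0.265  0.132] [ 0.491 -0.259  0.15 ] [ 0.502 -0.244  0.161]
top [ 0.26605918 -0.05531134  0.93951311]
[316 102  20  20 135] [324.5 113.7] [ 0.773 -0.336  0.016] [ 0.782 -0.287  0.098] [ 0.844 -0.267  0.107]
[273 107  18  20 200] [281.2 117.4] [ 0.771 -0.217  0.013] [ 0.783 -0.179  0.104] [ 0.843 -0.159  0.108]
[294 106  20  20 137] [302.9 117.5] [ 0.767 -0.279 -0.001] [ 0.776 -0.232  0.098] [ 0.845 -0.212  0.109]
[329 222  15   5  68] [336.1 224. ] [ 0.485 -0.307 -0.003] [ 0.49  -0.251  0.156] [ 0.538 -0.239  0.162]
[264 235  13   6  54] [269.9 237.8] [ 0.47  -0.136  0.021] [ 0.474 -0.112  0.157] [ 0.509 -0.101  0.161]
```

```bash
python3 - <<'E'
import cv2,numpy as np
a=cv2.imread('pics/side0.png');b=cv2.imread('pics/top0.png')
cv2.imwrite('pics/s0.png',cv2.resize(a[80:380,130:470],None,fx=2,fy=2));cv2.imwrite('pics/t0.png',cv2.resize(b[60:330,180:460],None,fx=2,fy=2))
E
```

```text
(no output)
```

View pics/s0.png

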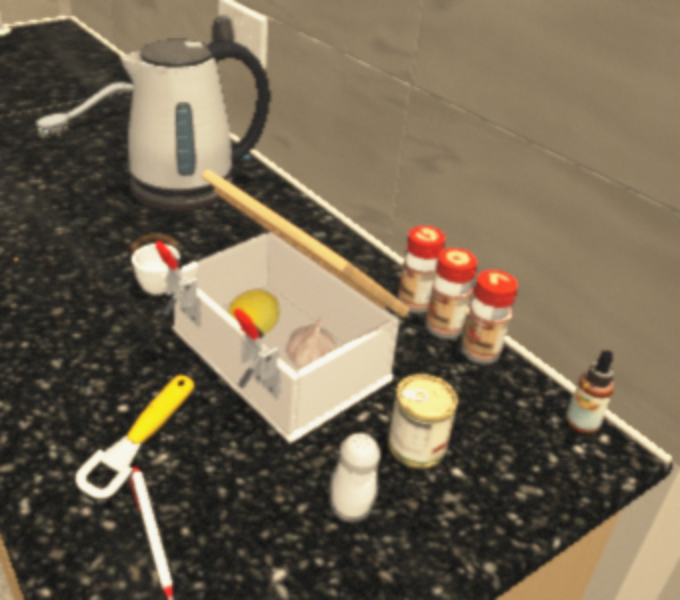

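View pics/t0.png

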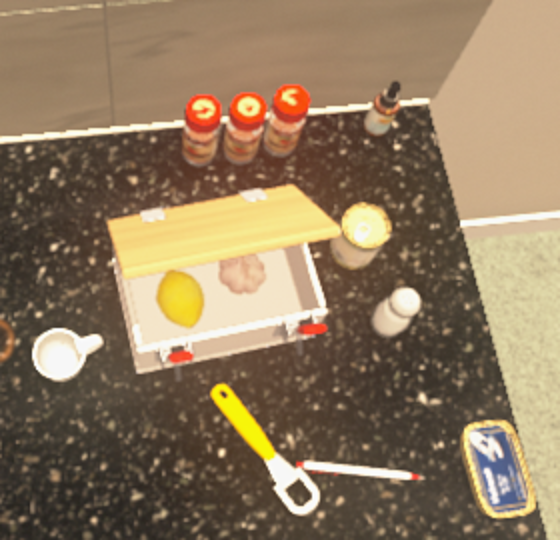

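Side view: the lid stands about 45° open, with the lever tips at crop px (165,253) and (247,322). Top view: the tips are at (180,356) and (313,328), and the yellow tool on the counter lies clear in front. Next I measure the tips across both views and fit the lid plane.

```bash
cat >> h.py <<'E'
def reds(d):
    hsv=cv2.cvtColor(d["img"],cv2.COLOR_BGR2HSV)
    m=(((hsv[...,0]<8)|(hsv[...,0]>172))&(hsv[...,1]>140)&(hsv[...,2]>70)).astype(np.uint8)
    k,l,st,ce=cv2.connectedComponentsWithStats(m)
    return [(st[i],ce[i]) for i in range(1,k) if st[i,4]>15]
def ray(d,p):
    v=np.linalg.inv(d["camera_matrix"])@[p[0],p[1],1]; v=d["R"].T@v
    return -d["R"].T@d["t"],v/np.linalg.norm(v)
def tri(a,b):
    A=0;B=0
    for o,v in(a,b):
        M=np.eye(3)-np.outer(v,v);A=A+M;B=B+M@o
    X=np.linalg.solve(A,B); return X,[np.linalg.norm((np.eye(3)-np.outer(v,v))@(X-o)) for o,v in(a,b)]
E
python3 - <<'E'
from h import *
S=np.load('side0.npy',allow_pickle=True).item();T=np.load('top0.npy',allow_pickle=True).item()
for n,ps,pt in(("L",(212.7,206.9),(269.9,237.8)),("R",(253.2,242.1),(336.1,224.))):
    X,e=tri(ray(S,ps),ray(T,pt)); print(n,X.round(4),np.round(e,4))
yaw=.115
for n,d in(("side",S),("top",T)):
    P=pts(d); hsv=cv2.cvtColor(d["img"],cv2.COLOR_BGR2HSV)
    m=(hsv[...,0]>10)&(hsv[...,0]<25)&(hsv[...,1]>70)&(d["range_z"]>0)
    m&=(P[...,2]>.10)&(P[...,2]<.3)&(abs(P[...,1]+.17)<.16)&(P[...,0]>.45)&(P[...,0]<.75)
    m=cv2.erode(m.astype(np.uint8),np.ones((2,2)))>0
    q=P[m]; print(n,len(q),q.min(0).round(3),q.max(0).round(3))
    if n=="top":
        c=q.mean(0); w=np.linalg.svd(q-c)[2][2]; w*=np.sign(w[2]); print("plane",c.round(4),w.round(4),"tilt",np.arccos(w[2]),"az",np.arctan2(w[1],w[0]))
        mm=m.astype(np.uint8); cs=max(cv2.findContours(mm,0,2)[0],key=cv2.contourArea)
        ap=cv2.approxPolyDP(cs,4,True)[:,0]
        for p in ap:
            o,v=ray(T,p); print(p,(o+v*((c-o)@w)/(v@w)).round(4))
    # white rim
    b=(hsv[...,1]<60)&(hsv[...,2]>150)&(abs(P[...,2]-.09)<.004)&(abs(P[...,1]+.17)<.14)&(P[...,0]>.48)&(P[...,0]<.72)
    q=P[b]
    if len(q)>10: print("rim",len(q),cv2.minAreaRect(q[:,:2].astype(np.float32)*1000))
P=pts(S); m=(P[...,1]>0)&(P[...,2]>.15)&(P[...,0]>.4)&(P[...,0]<.85); print("tall",P[m].min(0),P[m].max(0))
E
```

```text
L [ 0.4782 -0.1126  0.1465] [0.0008 0.0008]
R [ 0.4934 -0.2532  0.1452] [0.0006 0.0006]
side 825 [ 0.508 -0.287  0.1  ] [ 0.679 -0.067  0.207]
rim 605 ((577.2098388671875, -173.6171875), (167.66392517089844, 221.37599182128906), 6.78058385848999)
top 1443 [ 0.489 -0.283  0.104] [ 0.674 -0.052  0.204]
plane [ 0.6196 -0.1589  0.15  ] [0.6797 0.0763 0.7295] tilt 0.7531587134880073 az 0.11184175975593752
[334 161] [ 0.6361 -0.2743  0.1467]
[296 164] [ 0.6459 -0.1927  0.129 ]
[299 159] [ 0.6662 -0.2045  0.1114]
[234 173] [ 0.6446 -0.0518  0.1155]
[240 187] [ 0.5857 -0.0617  0.1714]
rim 412 ((545.2203979492188, -174.79751586914062), (107.33787536621094, 218.66705322265625), 6.297129154205322)
tall [4.00029284e-01 3.94257564e-05 1.50027442e-01] [0.84999791 1.25056285 0.51746226]
```

```bash
python3 - <<'E'
from h import *
S=np.load('side0.npy',allow_pickle=True).item();T=np.load('top0.npy',allow_pickle=True).item()
for d in(S,T):
    P=pts(d)
    for z0,z1 in((.03,.1),(.1,.18),(.18,.3)):
        m=(P[...,1]>-.02)&(P[...,1]<.4)&(P[...,2]>z0)&(P[...,2]<z1)&(P[...,0]>.3)&(P[...,0]<.84); q=P[m]; print(z0,len(q),q.min(0).round(2) if len(q) else '',q.max(0).round(2) if len(q) else '')
E
```

```text
0.03 1592 [ 0.3  -0.01  0.03] [0.8  0.27 0.1 ]
0.1 1460 [0.6  0.17 0.1 ] [0.84 0.28 0.18]
0.18 1892 [0.6  0.18 0.18] [0.84 0.4  0.25]
0.03 2256 [ 0.3  -0.02  0.03] [0.84 0.4  0.1 ]
0.1 2759 [ 0.59 -0.02  0.1 ] [0.84 0.4  0.18]
0.18 6217 [ 0.6  -0.02  0.18] [0.84 0.4  0.3 ]
```

>>> {"method": "shift_gripper", "body": {
  "ticks": [0,0,-0.015,-0.114,0,0,-0.015,-0.114,0,0,-0.015,-0.114,0,0,-0.015,-0.114,-0.012,-0.039,0,0],
  "jaw": 0
}}

```text
t: 0.52
tcp_pos: [0.2386, 0.6044, 0.2847]
tool_rot: [[-0.992, -0.127, -0.002], [-0.127, 0.992, 0.007], [0.001, 0.007, -1.0]]
contact_force: [-0.3, -0.6, 0.7]
finger_gap: 0.058
grasp_force: 0.0
```

>>> {"method": "shift_gripper", "body": {
  "ticks": [-0.012,-0.039,0,0,-0.012,-0.039,0,0,-0.012,-0.039,0,0,-0.012,-0.039,0,0,-0.012,-0.039,0,0]
}}

```text
t: 0.93
tcp_pos: [0.3256, 0.4088, 0.2823]
tool_rot: [[-0.994, -0.112, -0.0], [-0.112, 0.994, -0.0], [0.0, -0.0, -1.0]]
contact_force: [-0.8, -0.4, 0.1]
finger_gap: 0.0247
grasp_force: 0.0
```

>>> {"method": "shift_gripper", "body": {
  "ticks": [-0.012,-0.039,0,0,-0.012,-0.039,0,0,-0.012,-0.039,0,0,-0.012,-0.039,0,0,-0.012,-0.039,0,0]
}}

```text
t: 1.35
tcp_pos: [0.4069, 0.2218, 0.2825]
tool_rot: [[-0.994, -0.112, -0.0], [-0.112, 0.994, 0.0], [0.0, 0.0, -1.0]]
contact_force: [1.0, 0.1, -0.4]
finger_gap: 0.0003
grasp_force: 0.0
```

>>> {"method": "shift_gripper", "body": {
  "ticks": [-0.012,-0.039,0,0,-0.012,-0.039,0,0,-0.012,-0.039,0,0,-0.012,-0.039,0,0,-0.012,-0.039,0,0]
}}

```text
t: 1.77
tcp_pos: [0.4883, 0.0349, 0.2826]
tool_rot: [[-0.994, -0.112, -0.0], [-0.112, 0.994, 0.0], [0.0, 0.0, -1.0]]
contact_force: [0.2, 0.4, -0.2]
finger_gap: 0.0001
grasp_force: 0.0
```

>>> {"method": "shift_gripper", "body": {
  "ticks": [0,0,0,0,0,0,0,0]
}}

```text
t: 1.93
tcp_pos: [0.4884, 0.0346, 0.2824]
tool_rot: [[-0.994, -0.107, -0.001], [-0.107, 0.994, -0.0], [0.001, -0.0, -1.0]]
contact_force: [-0.5, 0.6, -0.0]
finger_gap: 0.0008
grasp_force: 0.0
```

>>> {"method": "shift_gripper", "body": {
  "ticks": [-0.012,-0.036,0,0,-0.012,-0.036,0,0,-0.012,-0.036,0,0,-0.012,-0.036,0,0,-0.012,-0.036,0,0]
}}

```text
t: 2.35
tcp_pos: [0.5686, -0.1343, 0.2823]
tool_rot: [[-0.993, -0.115, -0.0], [-0.115, 0.993, 0.001], [0.0, 0.001, -1.0]]
contact_force: [0.5, 0.4, -0.7]
finger_gap: 0.0003
grasp_force: 0.0
```

>>> {"method": "shift_gripper", "body": {
  "ticks": [-0.012,-0.036,0,0,0,0,0.03,0,0,0,0.02,0,0,0,0.01,0,0,0,0,0]
}}

```text
t: 2.77
tcp_pos: [0.5825, -0.1671, 0.2198]
tool_rot: [[-0.993, -0.114, -0.005], [-0.114, 0.993, 0.002], [0.005, 0.002, -1.0]]
contact_force: [-0.3, 0.2, -0.5]
finger_gap: 0.0003
grasp_force: 0.0
```

>>> {"method": "shift_gripper", "body": {
  "ticks": [0,0,0.015,0,0,0,0.01,0,0.006,0,0.008,0,0.008,0,0.01,0,0.008,0,0.01,0]
}}

```text
t: 3.18
tcp_pos: [0.5623, -0.1713, 0.17]
tool_rot: [[-0.994, -0.113, 0.002], [-0.113, 0.994, 0.0], [-0.002, 0.0, -1.0]]
contact_force: [1.5, 0.4, 0.8]
finger_gap: 0.0006
grasp_force: 0.5
```

>>> {"method": "shift_gripper", "body": {
  "ticks": [0.008,0,0.01,0,0.005,0,0.01,0,0.004,0,0.01,0,0.004,0,0.01,0,0,0,0,0]
}}

```text
t: 3.6
tcp_pos: [0.5393, -0.1741, 0.1277]
tool_rot: [[-0.994, -0.112, -0.003], [-0.112, 0.994, 0.001], [0.003, 0.001, -1.0]]
contact_force: [-0.3, 0.4, -0.5]
finger_gap: 0.0005
grasp_force: 0.0
```

```bash
python3 - <<'E'
from h import *
d=r.get_image("side"); cv2.imwrite("pics/s1.png",cv2.resize(d["img"][80:380,130:470],None,fx=2,fy=2)); print(r.state()["contact_force"])
E
```

```text
[ 0.29184097 -0.09942921  0.51465569]
```

View pics/s1.png

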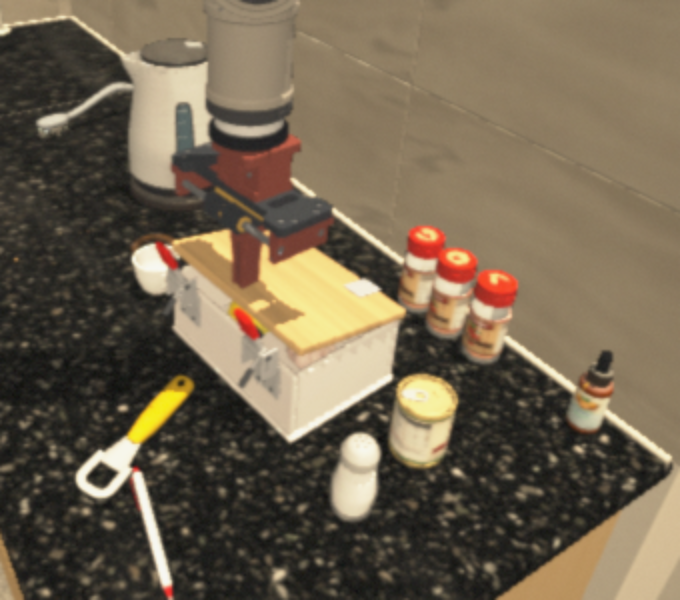

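The lid is nearly shut, with the fingers at crop px (245,285) near its front edge; nothing else has moved. I press on down to the rim.

>>> {"method": "shift_gripper", "body": {
  "ticks": [0.003,0,0.009,0,0.002,0,0.009,0,0,0,0.005,0,0,0,0.003,0,0,0,0,0]
}}

```text
t: 4.07
tcp_pos: [0.5358, -0.175, 0.1029]
tool_rot: [[-0.994, -0.112, -0.001], [-0.112, 0.994, 0.0], [0.001, 0.0, -1.0]]
contact_force: [-0.0, 0.1, -0.1]
finger_gap: 0.0004
grasp_force: 0.0
```

>>> {"method": "shift_gripper", "body": {
  "ticks": [0,0,0.002,0,0,0,0.001,0,0,0,0.001,0,0,0,0,0,0,0,0,0]
}}

```text
t: 4.48
tcp_pos: [0.5364, -0.1752, 0.1021]
tool_rot: [[-0.994, -0.111, 0.001], [-0.111, 0.994, 0.001], [-0.001, 0.001, -1.0]]
contact_force: [-8.3, 2.7, 24.4]
finger_gap: 0.0001
grasp_force: 11.9
```

>>> {"method": "shift_gripper", "body": {
  "ticks": [0,0,-0.02,0,0,0,-0.035,0,0,0,-0.04,0,0,0,-0.025,0,0.03,0.024,0,0]
}}

```text
t: 4.9
tcp_pos: [0.5114, -0.1582, 0.2262]
tool_rot: [[-0.994, -0.11, 0.015], [-0.11, 0.994, -0.005], [-0.014, -0.006, -1.0]]
contact_force: [1.2, 0.3, 0.6]
finger_gap: 0.0006
grasp_force: 0.0
```

>>> {"method": "shift_gripper", "body": {
  "ticks": [0.03,0.024,0,0,0.03,0.02,0,0,0,0,0,0]
}}

```text
t: 5.15
tcp_pos: [0.4331, -0.1149, 0.2187]
tool_rot: [[-0.994, -0.113, -0.004], [-0.113, 0.994, 0.003], [0.004, 0.004, -1.0]]
contact_force: [-1.0, 0.4, 0.5]
finger_gap: 0.0005
grasp_force: 0.0
```

```bash
python3 - <<'E'
from h import *
yaw=.112;c,s=np.cos(yaw),np.sin(yaw)
t=r.state()["tcp_pos"]; d=t[:2]-[.589,-.171]; print("tcp crock",c*d[0]+s*d[1],-s*d[0]+c*d[1],t[2])
S=r.get_image("side");T=r.get_image("top");np.save('side1.npy',S,allow_pickle=True);np.save('top1.npy',T,allow_pickle=True)
for d in(S,T):
    for a,b in reds(d): print(a,b.round(1))
a=T["img"][60:330,180:460];b=S["img"][80:350,130:410]
cv2.imwrite("pics/c1.png",cv2.resize(np.hstack([a,b]),None,fx=1.42,fy=1.42))
E
```

```text
tcp crock -0.1486679796551533 0.07313085625191275 0.2186993361401795
[165  99  46  35 788] [191.5 116.2]
[150 122  19  11  52] [159.2 127.1]
[181 145  47  42 397] [202.2 161.6]
[334 193  55  41 717] [361.8 214.6]
[207 200  12  15  77] [212.8 206.9]
[247 235  13  15  90] [253.1 242.1]
[212 373   5   6  24] [214.  375.5]
[316 102  20  20 219] [325.5 112.3]
[273 107  18  20 204] [281.3 117.4]
[295 106  19  20 193] [303.4 116.5]
```

View pics/c1.png

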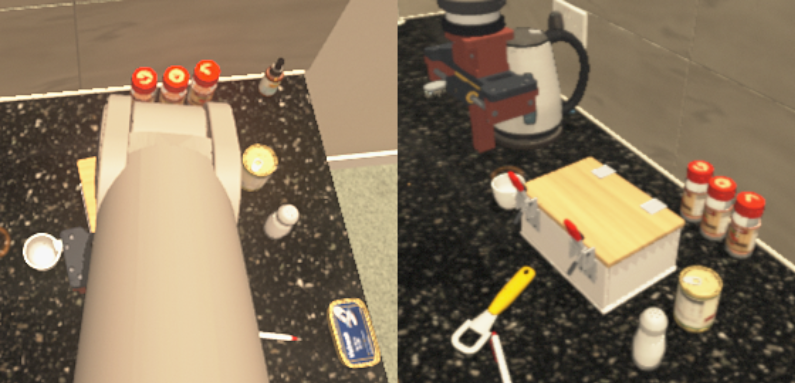

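The side view shows the lid flat on the rim, and both levers at the same pixels as before, so the crock has not moved. Next is the left lever.

>>> {"method": "shift_gripper", "body": {
  "ticks": [0,0,0.03,0,0,-0.003,0.025,0,0,0,0.014,0,-0.015,0,0,0,-0.008,0,0,0]
}}

```text
t: 5.67
tcp_pos: [0.4635, -0.1186, 0.1499]
tool_rot: [[-0.994, -0.111, -0.002], [-0.111, 0.994, -0.001], [0.002, -0.001, -1.0]]
contact_force: [-3.1, -0.6, 4.4]
finger_gap: 0.0005
grasp_force: 2.2
```

>>> {"method": "shift_gripper", "body": {
  "ticks": [-0.008,0,0,0,-0.008,0,0,0,-0.008,0,0,0,0,0,0,0]
}}

```text
t: 6.0
tcp_pos: [0.4886, -0.1151, 0.1511]
tool_rot: [[-0.994, -0.113, 0.002], [-0.113, 0.994, -0.001], [-0.002, -0.001, -1.0]]
contact_force: [-0.3, 0.4, 0.1]
finger_gap: 0.0005
grasp_force: 0.3
```

>>> {"method": "shift_gripper", "body": {
  "ticks": [-0.008,0,0,0,-0.008,0,0,0,-0.008,0,0,0,0,0,0,0,0,0,0,0]
}}

```text
t: 6.42
tcp_pos: [0.5108, -0.1124, 0.1507]
tool_rot: [[-0.994, -0.113, 0.001], [-0.113, 0.994, -0.0], [-0.001, -0.0, -1.0]]
contact_force: [0.5, -0.5, 0.6]
finger_gap: 0.0004
grasp_force: 0.0
```

```bash
python3 - <<'E'
from h import *
S=r.get_image("side")
for a,b in reds(S): print(a,b.round(1))
cv2.imwrite("pics/s2.png",cv2.resize(S["img"][100:300,150:400],None,fx=3,fy=3))
E
```

```text
[211 128  38  31 576] [231.7 143.3]
[198 148  10   7  23] [201.6 150.9]
[233 170  30  17 157] [248.2 178.5]
[223 179  10  25  85] [227.2 191. ]
[334 193  55  41 720] [361.9 214.8]
[226 201  14  14 104] [232.7 207.7]
[247 234  13  16  93] [252.9 241.8]
[212 373   5   6  24] [214.  375.5]
```

View pics/s2.png

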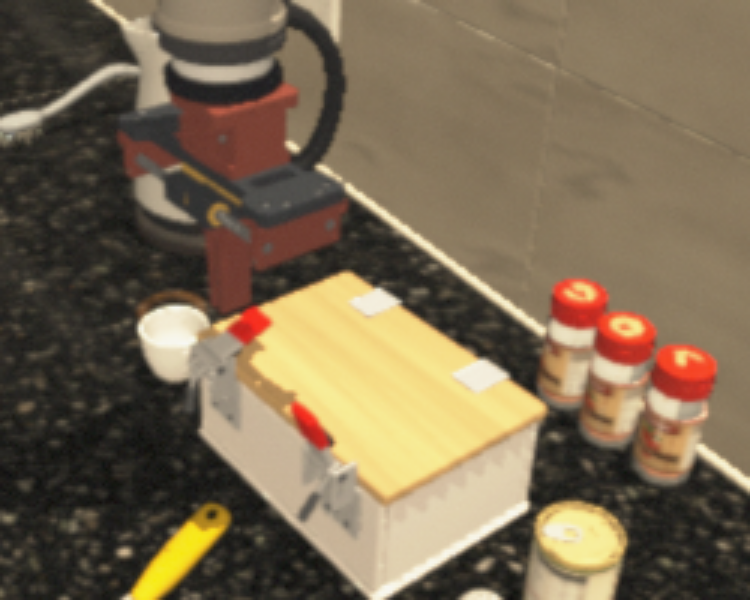

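The left lever is home, with its red end at (248,325) folded over the lid; the right one still stands at (310,427). I move over to the right lever.

>>> {"method": "shift_gripper", "body": {
  "ticks": [0,0,-0.03,0,0,0,-0.035,0,0.03,-0.02,0,0,0.03,-0.025,0,0,0.018,-0.035,0,0]
}}

```text
t: 6.88
tcp_pos: [0.4391, -0.2, 0.2159]
tool_rot: [[-0.993, -0.115, 0.0], [-0.115, 0.993, 0.002], [-0.0, 0.002, -1.0]]
contact_force: [-0.4, 0.2, -1.3]
finger_gap: 0.0008
grasp_force: 0.0
```

>>> {"method": "shift_gripper", "body": {
  "ticks": [0,-0.035,0,0,0,-0.022,0,0,0,0,0,0]
}}

```text
t: 7.13
tcp_pos: [0.4468, -0.2625, 0.2163]
tool_rot: [[-0.994, -0.105, 0.001], [-0.105, 0.994, -0.003], [-0.001, -0.003, -1.0]]
contact_force: [0.6, -0.7, 0.2]
finger_gap: 0.0007
grasp_force: 0.0
```

```bash
python3 - <<'E'
from h import *
yaw=.112;c,s=np.cos(yaw),np.sin(yaw)
t=r.state()["tcp_pos"]; d=t[:2]-[.589,-.171]; print("tcp crock",c*d[0]+s*d[1],-s*d[0]+c*d[1],t[2])
E
```

```text
tcp crock -0.1515045061865356 -0.07501626824745897 0.2163016750443047
```

>>> {"method": "shift_gripper", "body": {
  "ticks": [0,0,0.03,0,0,0.004,0.024,0,0,0,0.012,0,-0.016,0,0,0,-0.008,0,0,0]
}}

```text
t: 7.55
tcp_pos: [0.4716, -0.2494, 0.1488]
tool_rot: [[-0.994, -0.113, -0.001], [-0.113, 0.994, 0.001], [0.001, 0.001, -1.0]]
contact_force: [0.3, 0.4, 0.6]
finger_gap: 0.0004
grasp_force: 0.0
```

>>> {"method": "shift_gripper", "body": {
  "ticks": [-0.008,0,0,0,-0.008,0,0,0,-0.008,0,0,0,-0.008,0,0,0,-0.008,0,0,0]
}}

```text
t: 7.97
tcp_pos: [0.512, -0.2461, 0.1498]
tool_rot: [[-0.994, -0.112, 0.001], [-0.112, 0.994, -0.0], [-0.001, -0.0, -1.0]]
contact_force: [0.5, 0.5, -0.1]
finger_gap: 0.0006
grasp_force: 0.2
```

>>> {"method": "shift_gripper", "body": {
  "ticks": [-0.008,0,0,0,-0.008,0,0,0,0,0,0,0,0,0,0,0]
}}

```text
t: 8.3
tcp_pos: [0.5276, -0.2444, 0.1496]
tool_rot: [[-0.994, -0.113, 0.0], [-0.113, 0.994, -0.0], [-0.0, -0.0, -1.0]]
contact_force: [-0.4, 0.1, -0.7]
finger_gap: 0.0007
grasp_force: 0.0
```

>>> {"method": "shift_gripper", "body": {
  "ticks": [0,0,-0.03,0,0,0,-0.04,0,0,0,-0.04,0,0.03,0.02,-0.01,0,0.03,0.028,0,0]
}}

```text
t: 8.72
tcp_pos: [0.4636, -0.2062, 0.2731]
tool_rot: [[-0.994, -0.109, 0.007], [-0.109, 0.994, -0.003], [-0.007, -0.004, -1.0]]
contact_force: [-0.4, 0.7, 0.6]
finger_gap: 0.0006
grasp_force: 0.0
```

>>> {"method": "shift_gripper", "body": {
  "ticks": [0.02,0.035,0,0,0,0.041,0,0,0,0.041,0,0,0,0.041,0,0,0,0.041,0,0]
}}

```text
t: 9.13
tcp_pos: [0.4187, -0.0067, 0.27]
tool_rot: [[-0.994, -0.111, 0.001], [-0.111, 0.994, 0.001], [-0.001, 0.001, -1.0]]
contact_force: [0.6, 0.4, 0.3]
finger_gap: 0.0004
grasp_force: 0.0
```

>>> {"method": "shift_gripper", "body": {
  "ticks": [0,0.041,0,0,0,0.041,0,0,0,0.041,0,0,0,0.041,0,0,0,0,0,0]
}}

```text
t: 9.55
tcp_pos: [0.3998, 0.1622, 0.2699]
tool_rot: [[-0.993, -0.121, 0.0], [-0.121, 0.993, 0.003], [-0.001, 0.003, -1.0]]
contact_force: [0.7, 0.3, -0.6]
finger_gap: 0.0005
grasp_force: 0.0
```

```bash
python3 - <<'E'
from h import *
D=[r.get_image(n) for n in("side","top")]
O=[np.load(f'{n}0.npy',allow_pickle=True).item() for n in("side","top")]
for d in D:
    for a,b in reds(d): print(a,b.round(1))
cv2.imwrite("pics/c3.png",cv2.resize(np.hstack([D[1]["img"][60:330,180:460],D[0]["img"][80:350,130:410]]),None,fx=1.42,fy=1.42))
P=pts(D[0]); hsv=cv2.cvtColor(D[0]["img"],cv2.COLOR_BGR2HSV)
for P,d in((pts(x),x) for x in D):
    hsv=cv2.cvtColor(d["img"],cv2.COLOR_BGR2HSV)
    m=(hsv[...,0]>10)&(hsv[...,0]<25)&(hsv[...,1]>70)&(abs(P[...,2]-.105)<.02)&(abs(P[...,0]-.59)<.1)&(abs(P[...,1]+.17)<.125)
    q=P[m]; c=q.mean(0); w=np.linalg.svd(q-c)[2][2]; print("lid",len(q),c.round(4),"tilt",np.arccos(abs(w[2])), cv2.minAreaRect(q[:,:2].astype(np.float32)*1000))
E
```

```text
[102  42  35  26 530] [122.   54.1]
[96 66 11  5 25] [101.1  67.8]
[120  77  31  42 331] [132.5  92.2]
[334 193  55  41 719] [361.9 214.7]
[226 201  14  14 105] [232.8 207.6]
[266 234  15  15 124] [273.1 240.7]
[212 373   5   6  24] [214.  375.5]
[316 102  20  20 235] [325.4 111.9]
[273 107  18  20 208] [281.2 117.3]
[294 106  20  20 192] [303.3 116.4]
[321 199  12  14 125] [326.6 205.6]
[259 212  12  14 133] [264.  218.5]
[ 93 228  18  53 379] [103.7 253.6]
[113 268   8   7  28] [116.  271.8]
lid 3162 [ 0.5934 -0.1847  0.1017] tilt 0.016401803422347604 ((585.2305297851562, -172.79153442382812), (165.7593536376953, 226.72059631347656), 5.935126781463623)
lid 1789 [ 0.5874 -0.1415  0.1003] tilt 0.012841707456918186 ((577.3927001953125, -170.74014282226562), (186.5823211669922, 228.9651336669922), 4.4926347732543945)
```

View pics/c3.png

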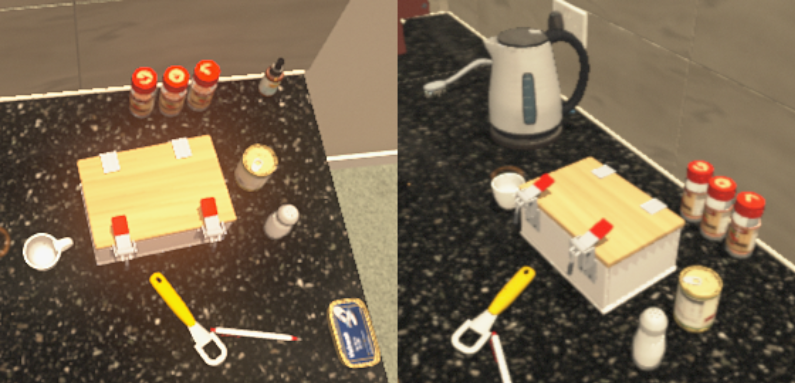

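Both levers lie folded over the shut lid: top view (120,230) and (208,212), side view (540,187) and (597,235). The mug, tin and salt are where they were. I'll check the lever angle by triangulation, and hand in if it agrees with home.

```bash
python3 - <<'E'
from h import *
S=np.load('side0.npy',allow_pickle=True).item();T=np.load('top0.npy',allow_pickle=True).item()
c,s=np.cos(.112),np.sin(.112); ok=True
for ps,pt in(((232.8,207.6),(264.,218.5)),((273.1,240.7),(326.6,205.6))):
    X,e=tri(ray(S,ps),ray(T,pt)); d=X-[.589,-.171,0]; x=c*d[0]+s*d[1]; print(x.round(4),(-s*d[0]+c*d[1]).round(4),X[2].round(4),np.round(e,4))
    ok&=abs(x+.052)<.008 and abs(X[2]-.123)<.006
print(ok)
if ok: print(r.job_done())
E
```

```text
-0.0527 0.0703 0.1234 [0.0014 0.0014]
-0.0533 -0.0696 0.1219 [0.001 0.001]
True
the job is handed in; nothing more can be done
None
```

The crock's lid is shut, both red latches are snapped home over it, nothing around it was disturbed, and I handed the job in about 10 s into the 48 s limit.

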